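# Release two sample tubes with the lever of a chute

## Task

Press down the red pad at the long end of the lever with the fingertips, so that its short end raises the heavy steel flap of the tube chute. Keep the pad pressed until both sample tubes have rolled out into the blue tray, then come up gently so that the flap sinks shut under your finger instead of slamming, and leave the lever free. Touch nothing but the lever, do not lift the lever out of its bearing, and leave the amber bottle, the beaker and the petri dish standing where they are.

Things in the scene. Friction and masses are not known exactly. Their poses are not given: they have to be found in the camera images.
- dispenser: Fixed tube chute on a grey L-shaped base plate, 6 mm thick. Origin on the bench under the chute, z up, y pointing up the chute. Chute inside 90 mm wide, clear side walls to z = 72 mm from y = 0 to 108 mm, floor falling toward -y at 12 degrees into a blue tray. The lever lies along y at x = -66 mm, long end toward -y; its bearing, two slotted aluminium cheeks, is at y = -44 mm, 89 mm high.
- tray_center (a point): Centre of the inner floor of the blue open tray, 8 mm above the bench; inside 90 mm (dispenser x) by 68 mm (dispenser y: -102 to -34 mm), walls to 34 mm above the bench.
- lever: Loose aluminium lever, bar 14 mm wide, 10 mm thick, 0.14 kg. Origin on the axis of its cross pin, 76 mm above the bench, which merely rests in open slots. y runs along the bar: the short end (60 mm, +y) lies under the flap's yellow ear, the long end with the red pad is at -y, tilted up 0.16 rad at rest by the flap's weight and about 0.19 rad down when on its stop.
- lever_pad (a point): Centre of the top face of the red ribbed pad on the lever's long end, 168 mm from the pin; 40 mm across the lever, 44 mm along it. About 111 mm above the bench at rest, about 55 mm when the lever lies on the rubber stop under it (57 mm down, under 3 mm sideways). Pressing takes about 2 to 5 N; at the stop it becomes rigid. Let go, it is thrown back up by the flap's weight.
- flap (a joint): Angle of the heavy steel flap (1.5 kg nominal, hinged at the back of the chute, 92 mm long, front lip reaching down to the chute floor): 0 = shut, growing as it rises; about 0.26 rad with the lever on its stop. The tubes pass under the lip from about 0.14 rad. It falls shut if let go.
- flap_front (a point): Top of the flap's front edge, above the lip, in the middle of the chute's width; about 82 mm above the bench when shut.
- sample_tube_1: Sample tube with red cap, 15 mm diameter, 81 mm long, lying across the chute behind the flap's lip. Origin at the centre of its round bottom end; its z axis points to the cap.
- sample_tube_3: Sample tube with yellow cap, same size, lying behind the other. Origin at the centre of its round bottom end; its z axis points to the cap.
- reagent_amber: Amber bottle with black cap, 54 mm diameter, 108 mm tall, upright bystander. Origin at the centre of its underside.
- beaker: Clear beaker, 55 mm diameter, 68 mm tall, bystander. Origin at the centre of its underside.
- petri_dish: Petri dish, 62 mm diameter, 13 mm tall, bystander. Origin at the centre of its underside.

How it is judged:
By the outcome, as a careful person would: the job done as asked, in the order asked, and still so for the second after the job is handed in, with the robot touching nothing.
It also fails if it takes over 48 s, if anything falls off the work surface, if the arm or the gripper's body presses on something with over 40 N, if the wrist force passes 120 N, or if a joint passes its speed limit or range.

## Robot

A 6-joint arm with a two-finger parallel gripper is mounted at the origin on a cart in front of the work surface, level with it; the furniture and walls round the work are solid. World frame = base frame: x ahead of the robot, y to its left, z up, the work surface at z = 0. Lengths are in m, angles in degrees, forces in N, time in s.
With the tool pointing down it reaches from about 0.4 to 0.825 m from the base axis. Payload 7 kg.
Tool frame: the origin (TCP) lies at the very end of the fingers, on their centre line; the grasp point (between the pads) lies 19 mm behind it; z points along the fingers, y is the line along which they close (so a half turn about z gives the same grasp; the last joint's range is limited). The gripper opens to 88 mm and grips with 3 to 60 N. Pads are 19 mm wide; open, the fingers measure 130 mm over their backs; the gripper's body (78 mm by 193 mm) begins 47 mm behind the grasp point.
Start: joints at [92.653, 20.546, 0.682, 0, -70.136, -16.507], TCP at [0.162, 0.655, 0.227] pointing down, gripper open.
Joint ranges: [-176.03, 176.03], [-82.01, 121.73], [-58.28, 71.71], [-173.87, 95.51], [-174.79, -0.11], [-173.66, 173.66]. Speed limits (degrees/s): [136.94, 136.94, 172.46, 180, 180, 180].

## Interface

Orientations are given as [roll, pitch, yaw] about the fixed x, y, z axes, in that order (R = Rz(yaw) Ry(pitch) Rx(roll)).
In Python, from plant import r gives the robot as it stands. The module is installed in compiled form; this text tells all that it offers.
- The arm moves only by the tool jog_arm, never from a script. Its arguments are lists of equal length, an entry for each row: "travel": the shift along the tool's x, y, z each as a share of 50 cm, from -1 to 1, a list of three; "dr": the turn, a rotation vector about the tool's x, y, z each as a share of 360 degrees, from -1 to 1, a list of three; "claw": the opening, from 0 (shut) to 1 (fully open). A call has exactly 10 rows; each row is the pose to reach, as a shift and turn from the pose commanded when the call began, along the tool's axes at that moment, turning the shorter way round; what a row does not reach only later rows make up. A row lasts 1/8 s, in which the tool goes at most 62.5 mm and 10.7 degrees, less where a joint would pass 70% of its speed; a pose out of reach is approached as far as the arm can. A call with a number of a shift or a turn outside -1 to 1 is refused whole. A call with a gripper value outside its range is refused whole. The fingers move at their own pace and stop on an object; "newtons" is the grip in N (left out, the last holds). Time passes only in rows, so rows that repeat a pose let the fingers close, or fill a call up. It gives the time, the measured TCP pose, the force, the opening and the grip force at its end, in the units of the state.
- r.get_state(): the state, without advancing time (a new reading comes with each control period).
- r.capture(name): name is "side" or "top" or "wrist"; returns a dict with "pixels" (400x640x3 uint8, red, green, blue), "range_z" (400x640 float32, m along the optical axis (not along the pixel's ray), 0 where there is no reading), "fx", "fy", "cx", "cy" (pixels), "position" and "attitude" of the camera in the world; the wrist camera has in their place "hand_eye" (4x4, takes a point from camera to tool coordinates, whose origin is the TCP and whose axes are the flange's). Camera axes: x right, y up, looking along -z (the intrinsics and any distortion apply to the point x, -y, -z); pixel columns grow to the right and rows downward; lengths in m; the calibration is good to about 2 mm. The wrist camera is an equidistant fisheye: a pixel r from the principal point sees the ray r / f radians off the axis. A picture is of the moment at which its call begins: read the wrist's pose just before it.
- r.close_job(): hands the job in; it is judged then, once.
Trained networks look in the newest picture that a camera, given by its name, has taken for a name from the list of things; names that differ only in an ending like _2 or _b are one class to them, and where a whole thing is asked for, a point or a joint stands for the part that bears it (a point fixed in the world has none). Each returns a list of dicts, best first, with "conf" (0 to 1); they miss things now and then, are a little off and sometimes report something else, mostly with a low value. They report only what shows in the picture. A call takes as long as a camera call.
- r.boxes_of(name, camera): "extent" ([left, top, right, bottom] in pixels, round what is visible of it).
- r.regions_of(name, camera): "pixels" (400x640 bool, what is visible of it) and "extent" ([left, top, right, bottom] in pixels, round what is visible of it).
- r.tip_of(name, camera): "at" ([column, row] in pixels: a listed point, or the origin of a listed thing).
The state is a dict: "time_s": time; "joints": joint angles; "qd": joint speeds; "joint_torque": joint torques, N m; "tcp_pos": TCP position; "eef_rot": TCP orientation; "contact_force": force on the tool from outside, world axes, zero at the start; "moment": the same for the moment, N m; "gripper_width": finger opening in m; "gripper_force": force on a finger pad.
Only numpy, scipy, OpenCV 4.12 (cv2) and the standard library are available. Lean on these libraries where they do the work, as an engineer would, in place of code of your own. Each camera call takes 0.05 s, during which the arm holds its last target. There are 200 camera calls.

## Working session

There is one attempt and no reset: what is moved stays moved. The work goes in short steps, Python scripts to look and compute and a tool call to move; the robot and the scene stay as the last step left them, time stands still between calls to the robot, and variables do not carry over. Pictures are saved under pics/ and viewed, at most 10 in all, crops included, and the job is handed in when it is done.

Besides the shell and the picture viewer there is one more tool, called in YAML: its name, and indented under it one key for each argument. jog_arm: Moves the arm, as the interface text tells. Its arguments: {"type":"object","properties":{"travel":{"type":"array"},"dr":{"type":"array"},"claw":{"type":"array"},"newtons":{"type":"number"}},"required":["travel","dr","claw"]}

```bash
mkdir -p pics
cat > h.py <<'E'
import numpy as np, cv2
from plant import r
from scipy.spatial.transform import Rotation as Ro
def cam(n):
    c=r.capture(n); return c
def att(c):
    a=np.array(c['attitude'],float)
    if a.shape==(3,3): return a
    if a.size==3: return Ro.from_euler('xyz',a,degrees=True).as_matrix()
    return Ro.from_quat(a).as_matrix()
def world(c,u,v,z=None):
    u=np.asarray(u,float);v=np.asarray(v,float)
    if z is None: z=c['range_z'][v.round().astype(int),u.round().astype(int)]
    p=np.stack([(u-c['cx'])/c['fx']*z,-(v-c['cy'])/c['fy']*z,-z],-1)
    return p@att(c).T+np.array(c['position'])
E
python3 - <<'E'
from h import *
print(r.get_state())
for n in ('top','side'):
    c=cam(n); cv2.imwrite(f'pics/{n}0.png',c['pixels'][:,:,::-1])
    print(n,{k:v for k,v in c.items() if k not in('pixels','range_z')})
    for t in ('lever_pad','lever','flap_front','tray_center','dispenser','sample_tube_1','sample_tube_3','reagent_amber','beaker','petri_dish'):
        for d in r.tip_of(t,n)[:2]:
            u,v=d['at']; 
            try: w=world(c,u,v).round(4)
            except Exception as e: w=e
            print(t,np.round(d['at'],1),round(d['conf'],2),w)
E
```

```text
{'time_s': 0.0, 'joints': array([ 9.26531423e+01,  2.05931549e+01,  6.34018604e-01, -1.95879129e-02,
       -7.01377041e+01, -1.65082734e+01]), 'qd': array([-0.03444717, -0.00301538,  0.02745411,  0.01151807, -0.14853356,
       -0.05013113]), 'joint_torque': array([ 8.90422180e-04, -5.82717454e+01,  2.93053311e+01,  6.99704066e+00,
        7.08638050e-03, -1.61672356e-04]), 'tcp_pos': array([0.16153782, 0.65487329, 0.22560683]), 'eef_rot': array([ 1.79901919e+02, -9.86538996e-03, -1.38617934e+01]), 'contact_force': array([-0.86240602,  0.73212178, -0.00837658]), 'moment': array([0.03269316, 0.04508432, 0.01149223]), 'gripper_force': 0.0, 'gripper_width': 0.08765284664132468}
top {'fx': 476.4185441969097, 'fy': 476.4185441969097, 'cx': 318.83175384717396, 'cy': 204.72484947447631, 'position': array([0.41975359, 0.04831407, 0.91697461]), 'attitude': array([ 10.4719954 ,   0.38907102, -90.94185816])}
lever_pad [443.9 201.3] 0.66 [ 0.57   -0.1625  0.1161]
lever [343.6 223.5] 0.71 [0.5398 0.0081 0.0807]
lever [350.  193.2] 0.71 [ 0.6088 -0.0091  0.0118]
flap_front [307.8 193.7] 0.92 [0.5
[... 582 characters left out ...]
2599869467, 'fy': 455.1982599869467, 'cx': 316.8799550610399, 'cy': 198.49037830415404, 'position': array([ 0.60976588, -0.82481774,  0.50366358]), 'attitude': array([66.4687178 ,  1.1852915 ,  1.38085993])}
lever_pad [306.2 254.2] 0.96 [ 0.5678 -0.163   0.1137]
lever [297.2 229.4] 0.82 [ 0.5421 -0.0144  0.0835]
tray_center [327.4 257.1] 0.66 [ 0.6017 -0.0012  0.011 ]
dispenser [325.2 247.2] 0.77 [0.597  0.0264 0.019 ]
reagent_amber [384.9 264.6] 0.9 [ 0.7166 -0.0422  0.0176]
reagent_amber [361.8 305. ] 0.23 [ 0.6621 -0.171   0.0159]
beaker [362.4 306. ] 0.93 [ 0.6632 -0.1711  0.0138]
petri_dish [255.5 271.8] 0.71 [ 0.4595 -0.0595  0.0131]
petri_dish [325.5 245.2] 0.35 [0.5977 0.0307 0.0215]
```

View pics/top0.png

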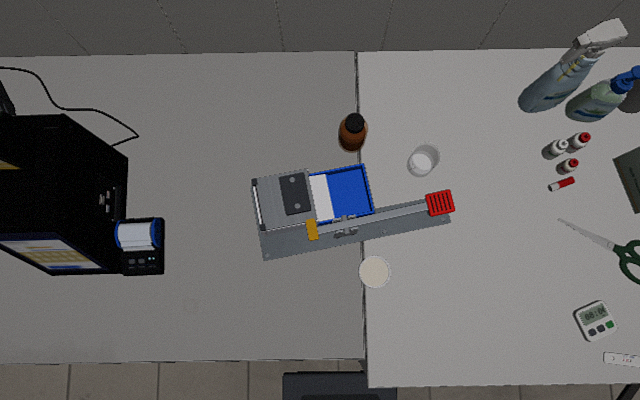

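View pics/side0.png

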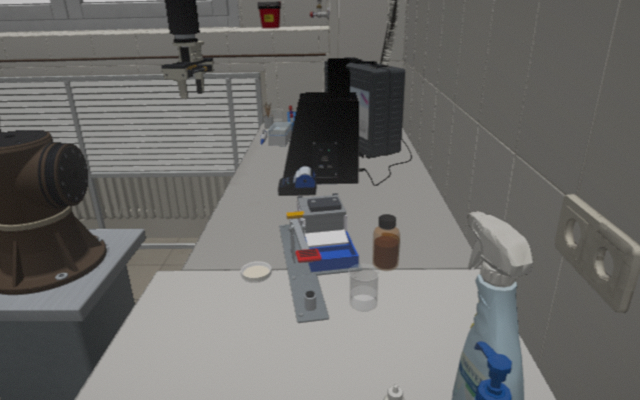

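Run:
```python
from h import *
for n in ('top','side'):
    c=cam(n)
    for t in ('lever_pad','lever'):
      for d in r.regions_of(t,n)[:1]:
        v,u=np.nonzero(d['pixels']); w=world(c,u,v); 
        hsv=cv2.cvtColor(c['pixels'],cv2.COLOR_RGB2HSV)[v,u]
        red=((hsv[:,0]<8)|(hsv[:,0]>172))&(hsv[:,1]>130)
        g=w[red&(w[:,2]>.09)&(w[:,2]<.14)]
        print(n,t,d['conf'],len(w),len(g),d['extent'])
        if len(g)>10: print(' med',np.median(g,0).round(4),'min',g.min(0).round(4),'max',g.max(0).round(4)); h,_=None,0; print(cv2.minAreaRect((g[:,:2]*1000).astype(np.float32)))
        b=w[(~red)&(w[:,2]>.06)&(w[:,2]<.14)]
        if len(b)>10:print(' bar fit',cv2.fitLine(b[:,:2].astype(np.float32),cv2.DIST_HUBER,0,.01,.01).ravel())
```

```text
top lever_pad 0.92 1677 560 [316.8, 191.4, 455.6, 231.7]
 med [ 0.5684 -0.1559  0.1127] min [ 0.5474 -0.1803  0.1067] max [ 0.5905 -0.1323  0.1182]
((569.0711059570312, -156.34632873535156), (38.8047981262207, 44.0914192199707), 10.258310317993164)
 bar fit [ 0.19365953 -0.9810688   0.5554233  -0.08092918]
top lever 0.74 1568 556 [312.3, 190.0, 454.5, 235.4]
 med [ 0.5684 -0.156   0.1127] min [ 0.5474 -0.1803  0.1067] max [ 0.5905 -0.1334  0.1182]
((569.1576538085938, -156.5437469482422), (38.83892822265625, 43.456111907958984), 10.74461841583252)
 bar fit [ 0.19296268 -0.9812061   0.5478009  -0.03997108]
side lever_pad 0.89 553 196 [288.5, 219.3, 322.6, 262.6]
 med [ 0.57   -0.1708  0.1135] min [ 0.5493 -0.1823  0.1093] max [ 0.5912 -0.139   0.1166]
((569.7562255859375, -160.84059143066406), (37.5958251953125, 38.68543243408203), 10.313339233398438)
 bar fit [ 0.18687077 -0.9823845   0.5527439  -0.07261936]
side lever 0.67 539 192 [293.8, 221.3, 318.8, 265.2]
 med [ 0.5698 -0.1708  0.1135] min [ 0.5493 -0.1823  0.1093] max [ 0.5896 -0.1415  0.1166]
((569.3028564453125, -160.8721923828125), (36.64179992675781, 38.755950927734375), 10.605051040649414)
 bar fit [ 0.16865283 -0.9856755   0.5537877  -0.07826699]
```

The pictures show the red pad at (440,203) in the top view and (308,256) in the side view. The beaker at (423,160) and the petri dish at (375,271) stand clear of it, and the analyser is at upper left. Next I check the transit corridor.

Run:
```python
from h import *
c=cam('top'); v,u=np.mgrid[0:400:2,0:640:2]; w=world(c,u.ravel(),v.ravel()); w=w[(w[:,2]>-.05)&(w[:,2]<.6)]
print('cols y',)
ys=np.arange(.7,-.3,-.1); print('      ',*[f'{y:5.2f}' for y in ys])
for x in np.arange(.1,.9,.05):
    print(f'{x:.2f}',*[ (lambda m: f'{m.max():5.2f}' if len(m) else '  -- ')(w[(abs(w[:,0]-x)<.025)&(abs(w[:,1]-y)<.05)][:,2]) for y in ys])
s=r.get_state(); R=Ro.from_euler('xyz',s['eef_rot'],degrees=True)
T=Ro.from_euler('xyz',[180,0,-79.3],degrees=True)
for tgt in ([.38,.25,.227],[.569,-.157,.16]):
    print((R.inv().apply(np.array(tgt)-s['tcp_pos'])/.5).round(4),(R.inv()*T).as_rotvec()/2/np.pi)
```

```text
cols y
        0.70  0.60  0.50  0.40  0.30  0.20  0.10  0.00 -0.10 -0.20
0.10   --    --    --    --    --    --    --    --    --    -- 
0.15   --    --    --    --    --    --    --    --    --    -- 
0.20   --    --    --    --    --    --    --    --    --    -- 
0.25   --    --    --    --    --    --    --   0.00  0.01  0.01
0.30   --   0.01  0.01  0.00  0.01  0.00  0.01  0.01  0.01  0.01
0.35  0.00  0.01  0.01  0.01  0.01  0.01  0.01  0.01  0.01  0.01
0.40  0.00  0.01  0.01  0.01  0.01  0.01  0.01  0.01  0.01  0.01
0.45  0.00  0.07  0.07  0.06  0.03  0.01  0.01  0.02  0.02  0.01
0.50  0.00  0.17  0.25  0.25  0.04  0.01  0.08  0.09  0.02  0.01
0.55   --    --   0.25  0.25  0.06  0.09  0.10  0.09  0.11  0.12
0.60   --    --   0.33  0.25  0.01  0.09  0.10  0.04  0.11  0.12
0.65   --    --   0.33  0.25  0.01  0.01  0.10  0.04  0.07  0.07
0.70   --    --   0.25  0.25  0.01  0.01  0.01  0.11  0.07  0.07
0.75   --   0.08  0.01  0.03  0.01  0.01  0.01  0.11  0.01  0.01
0.80  0.06  0.07  0.01  0.01  0.01  0.01  0.01  0.01  0.01  0.00
0.85  0.04  0.01  0.01  0.01  0.01  0.01  0.01  0.01  0.01  0.01
[ 0.6181  0.6825 -0.0008] [ 9.90249589e-07 -6.71237516e-06  1.81792557e-01]
[1.18   1.3823 0.1332] [ 9.90249589e-07 -6.71237516e-06  1.81792557e-01]
```

jog_arm:
  travel:
    - [0.062, 0.068, 0]
    - [0.124, 0.136, 0]
    - [0.186, 0.204, 0]
    - [0.247, 0.273, 0]
    - [0.309, 0.341, 0]
    - [0.371, 0.41, 0]
    - [0.433, 0.478, 0]
    - [0.494, 0.546, 0]
    - [0.556, 0.614, 0]
    - [0.618, 0.682, 0]
  dr:
    - [0, 0, 0.018]
    - [0, 0, 0.036]
    - [0, 0, 0.054]
    - [0, 0, 0.072]
    - [0, 0, 0.09]
    - [0, 0, 0.108]
    - [0, 0, 0.126]
    - [0, 0, 0.144]
    - [0, 0, 0.162]
    - [0, 0, 0.182]
  claw: [0, 0, 0, 0, 0, 0, 0, 0, 0, 0]
  newtons: 10

```text
time_s: 2.7
tcp_pos: [0.3805, 0.249, 0.227]
eef_rot: [-180.0, 0.0, -79.6]
contact_force: [1.2, -0.2, -0.2]
gripper_width: 0.0008
gripper_force: 0.0
```

```bash
cat > go.py <<'E'
from h import *
import sys
s=r.get_state(); R=Ro.from_euler('xyz',s['eef_rot'],degrees=True)
print(s['time_s'],s['tcp_pos'].round(4),s['eef_rot'].round(2),s['contact_force'].round(2),s['gripper_width'],s['joints'].round(1))
T=Ro.from_euler('xyz',[180,0,-79.3],degrees=True)
t=np.array(eval(sys.argv[1]))
print((R.inv().apply(t-s['tcp_pos'])/.5).round(4),((R.inv()*T).as_rotvec()/2/np.pi).round(4))
E
python3 go.py '[.569,-.157,.15]'
```

```text
2.7 [0.3805 0.249  0.227 ] [-1.7996e+02  4.0000e-02 -7.9580e+01] [ 1.2  -0.16 -0.16] 0.0007943243643587728 [ 58.2  -0.8 -25.7   0.  -65.  -47.7]
[ 0.8669 -0.2237  0.1535] [-0.0001  0.0001 -0.0008]
```

jog_arm:
  travel:
    - [0.1, -0.026, 0]
    - [0.21, -0.054, 0]
    - [0.32, -0.083, 0]
    - [0.43, -0.111, 0]
    - [0.54, -0.139, 0]
    - [0.65, -0.168, 0.01]
    - [0.75, -0.194, 0.04]
    - [0.83, -0.214, 0.08]
    - [0.867, -0.224, 0.12]
    - [0.867, -0.224, 0.15]
  dr:
    - [0, 0, -0.001]
    - [0, 0, -0.001]
    - [0, 0, -0.001]
    - [0, 0, -0.001]
    - [0, 0, -0.001]
    - [0, 0, -0.001]
    - [0, 0, -0.001]
    - [0, 0, -0.001]
    - [0, 0, -0.001]
    - [0, 0, -0.001]
  claw: [0, 0, 0, 0, 0, 0, 0, 0, 0, 0]

```text
time_s: 3.95
tcp_pos: [0.5698, -0.156, 0.15]
eef_rot: [179.9, 0.0, -79.1]
contact_force: [0.1, 0.4, 0.3]
gripper_width: 0.0007
gripper_force: 0.0
```

```bash
python3 go.py '[.569,-.157,.113]'
python3 - <<'E'
from h import *
c=cam('side'); cv2.imwrite('pics/side1.png',cv2.resize(c['pixels'][150:330,200:440,::-1],None,fx=3,fy=3))
E
```

```text
3.95 [ 0.5698 -0.156   0.15  ] [ 1.7992e+02  2.0000e-02 -7.9120e+01] [0.08 0.41 0.3 ] 0.0006930599631472828 [  3.6  16.2 -16.2  -0.  -57.7   7.3]
[0.0018 0.0018 0.074 ] [0.0002 0.     0.0005]
```

View pics/side1.png

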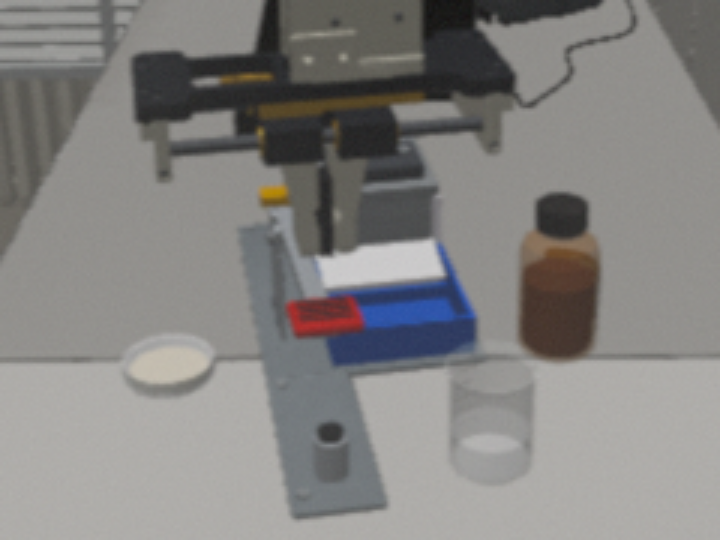

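Fingertips (crop 328,250) hang centred over the pad (crop 325,315), and everything else is clear. Pressing slowly.

jog_arm:
  travel:
    - [0.002, 0.002, 0.024]
    - [0.002, 0.002, 0.046]
    - [0.002, 0.002, 0.06]
    - [0.002, 0.002, 0.072]
    - [0.003, 0.002, 0.084]
    - [0.004, 0.002, 0.096]
    - [0.005, 0.002, 0.108]
    - [0.006, 0.002, 0.12]
    - [0.007, 0.002, 0.132]
    - [0.008, 0.002, 0.144]
  dr:
    - [0, 0, 0]
    - [0, 0, 0]
    - [0, 0, 0]
    - [0, 0, 0]
    - [0, 0, 0]
    - [0, 0, 0]
    - [0, 0, 0]
    - [0, 0, 0]
    - [0, 0, 0]
    - [0, 0, 0]
  claw: [0, 0, 0, 0, 0, 0, 0, 0, 0, 0]

```text
time_s: 5.25
tcp_pos: [0.57, -0.1594, 0.0793]
eef_rot: [-180.0, -0.0, -79.0]
contact_force: [-0.1, -2.8, 5.5]
gripper_width: 0.0005
gripper_force: 2.4
```

jog_arm:
  travel:
    - [0, 0, 0.008]
    - [0, 0, 0.016]
    - [0, 0, 0.022]
    - [0, 0, 0.028]
    - [-0.001, 0, 0.032]
    - [-0.001, 0, 0.036]
    - [-0.001, 0, 0.038]
    - [-0.001, 0, 0.039]
    - [-0.001, 0, 0.04]
    - [-0.001, 0, 0.04]
  dr:
    - [0, 0, 0]
    - [0, 0, 0]
    - [0, 0, 0]
    - [0, 0, 0]
    - [0, 0, 0]
    - [0, 0, 0]
    - [0, 0, 0]
    - [0, 0, 0]
    - [0, 0, 0]
    - [0, 0, 0]
  claw: [0, 0, 0, 0, 0, 0, 0, 0, 0, 0]

```text
time_s: 6.5
tcp_pos: [0.5696, -0.1587, 0.0595]
eef_rot: [180.0, 0.0, -79.0]
contact_force: [0.3, -2.5, 4.6]
gripper_width: 0.0002
gripper_force: 2.3
```

```bash
cat > look.py <<'E'
from h import *
import sys
s=r.get_state(); print(s['time_s'],s['tcp_pos'].round(4),s['contact_force'].round(2))
for n in ('top','side'):
    c=cam(n)
    for t in ('sample_tube_1','sample_tube_3','flap_front','lever_pad'):
        for d in r.boxes_of(t,n)[:2]:
            e=d['extent']; u,v=(e[0]+e[2])/2,(e[1]+e[3])/2
            print(n,t,np.round(e),round(d['conf'],2),world(c,u,v).round(3))
    if len(sys.argv)>1: cv2.imwrite(f'pics/{n}{sys.argv[1]}.png',cv2.resize(c['pixels'][*((slice(120,290),slice(230,480)) if n=='top' else (slice(180,330),slice(220,440)))][:,:,::-1],None,fx=3,fy=3))
E
python3 look.py 2
```

```text
6.5 [ 0.5696 -0.1587  0.0595] [ 0.34 -2.5   4.64]
top flap_front [257. 177. 295. 228.] 0.78 [0.509 0.093 0.45 ]
top lever_pad [404. 209. 425. 213.] 0.49 [ 0.564 -0.123  0.059]
side flap_front [286. 201. 346. 215.] 0.44 [ 0.587 -0.177  0.205]
side lever_pad [286. 208. 321. 293.] 0.84 [ 0.566 -0.198  0.141]
```

View pics/top2.png

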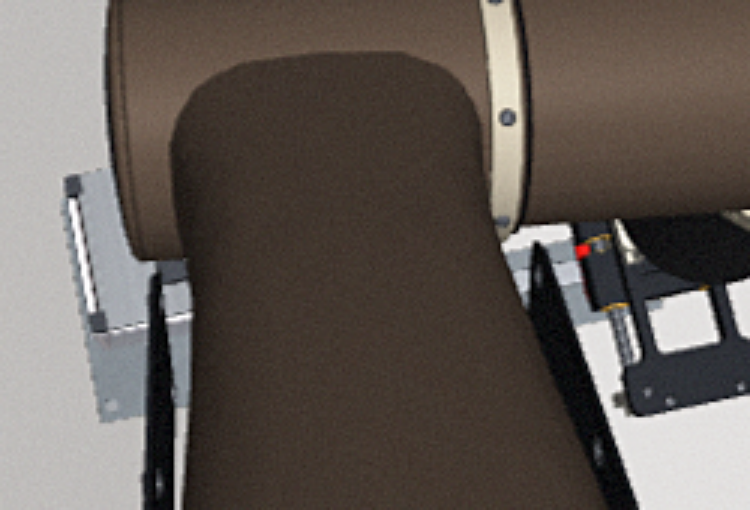

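View pics/side2.png

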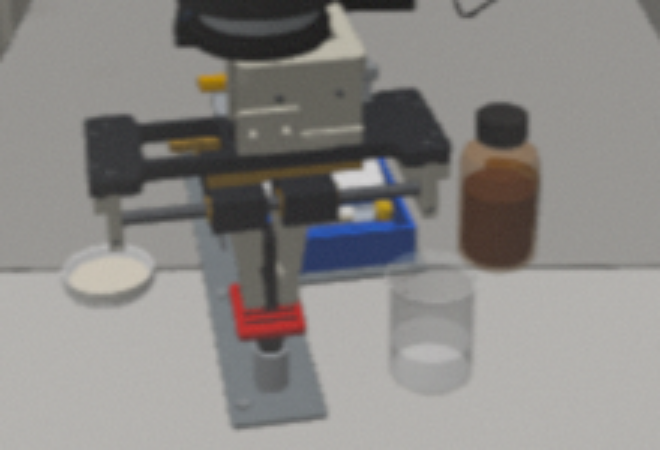

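The pad is down, and a yellow cap shows in the tray at crop (383,210). The red tube isn't confirmed yet, so I hold and look with the wrist camera.

jog_arm:
  travel:
    - [0, 0, 0.002]
    - [0, 0, 0.003]
    - [0, 0, 0.004]
    - [0, 0, 0.004]
    - [0, 0, 0.004]
    - [0, 0, 0.004]
    - [0, 0, 0.004]
    - [0, 0, 0.004]
    - [0, 0, 0.004]
    - [0, 0, 0.004]
  dr:
    - [0, 0, 0]
    - [0, 0, 0]
    - [0, 0, 0]
    - [0, 0, 0]
    - [0, 0, 0]
    - [0, 0, 0]
    - [0, 0, 0]
    - [0, 0, 0]
    - [0, 0, 0]
    - [0, 0, 0]
  claw: [0, 0, 0, 0, 0, 0, 0, 0, 0, 0]

```text
time_s: 8.25
tcp_pos: [0.5697, -0.1587, 0.0576]
eef_rot: [180.0, 0.0, -79.0]
contact_force: [0.1, 1.7, 4.2]
gripper_width: 0.0003
gripper_force: 2.1
```

```bash
python3 - <<'E'
from h import *
s=r.get_state(); R=Ro.from_euler('xyz',s['eef_rot'],degrees=True).as_matrix()
c=cam('wrist'); cv2.imwrite('pics/w3.png',c['pixels'][:,:,::-1]); H=np.array(c['hand_eye'])
for t in ('sample_tube_1','sample_tube_3','tray_center','flap_front'):
    for d in r.boxes_of(t,'wrist')[:3]+(r.tip_of(t,'wrist')[:2]):
        if 'at' in d: u,v=d['at']
        else: e=d['extent']; u,v=(e[0]+e[2])/2,(e[1]+e[3])/2
        if not(0<=u<640 and 0<=v<400): continue
        a,b=(u-c['cx'])/c['fx'],(v-c['cy'])/c['fy']; th=np.hypot(a,b); z=c['range_z'][int(v),int(u)]
        k=np.tan(th)/th*z; p=H@[a*k,-b*k,-z,1]
        print(t,'tip' if 'at' in d else 'box',round(u),round(v),round(d['conf'],2),(R@p[:3]+s['tcp_pos']).round(3))
E
python3 look.py
```

```text
tray_center box 322 195 0.6 [ 0.572 -0.176  0.006]
tray_center box 174 231 0.27 [ 0.672 -0.135  0.024]
8.7 [ 0.5697 -0.1588  0.0575] [-0.68  2.03  5.04]
top flap_front [254. 176. 296. 230.] 0.64 [0.509 0.094 0.449]
top lever_pad [251. 174. 447. 260.] 0.63 [0.471 0.029 0.592]
side flap_front [286. 207. 342. 214.] 0.63 [ 0.583 -0.179  0.201]
side lever_pad [292. 210. 321. 294.] 0.59 [ 0.571 -0.197  0.138]
```

View pics/w3.png

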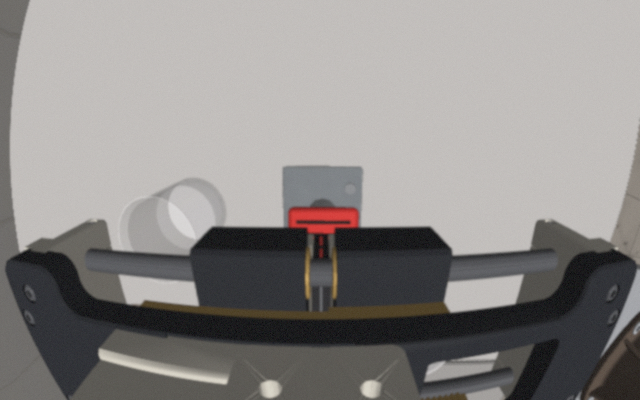

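The wrist camera doesn't see the tray. I zoom in on the tray in the side view instead.

Run:
```python
from h import *
c=cam('side'); print(r.get_state()['time_s']); cv2.imwrite('pics/s4.png',cv2.resize(c['pixels'][195:285,270:370,::-1],None,fx=6,fy=6,interpolation=cv2.INTER_CUBIC))
for u,v in ((347,250),(342,251),(337,251),(334,252),(345,243),(340,245),(352,250),(348,246)): print(u,v,world(c,u,v).round(3),c['pixels'][v,u])
```

```text
9.25
347 250 [0.643 0.014 0.019] [144 120  34]
342 251 [0.633 0.013 0.017] [162 170 179]
337 251 [0.622 0.011 0.018] [174 172 171]
334 252 [0.616 0.01  0.017] [153 149 134]
345 243 [ 0.632 -0.176  0.142] [100  99 103]
340 245 [ 0.624 -0.181  0.141] [78 79 82]
352 250 [0.653 0.002 0.026] [47 60 95]
348 246 [ 0.637 -0.18   0.139] [73 69 60]
```

View pics/s4.png

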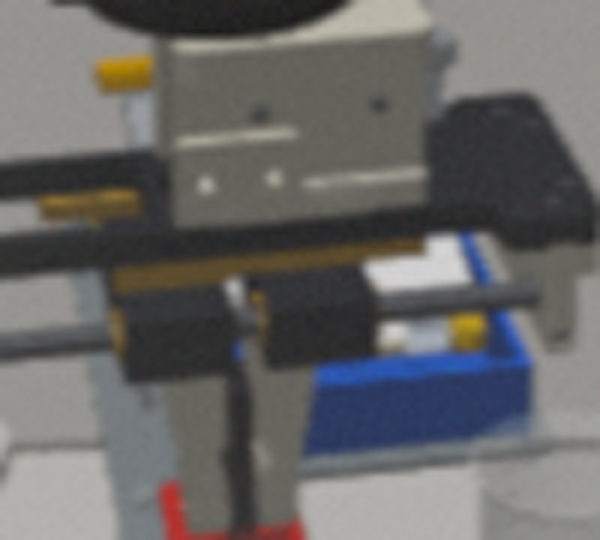

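The yellow (rear) tube lies on the tray floor at crop (430,335), about (0.64, 0.01, 0.018). The red tube was ahead of it, so it must be out too, hidden by the gripper and the wall. Coming up slowly.

jog_arm:
  travel:
    - [0, 0, -0.004]
    - [0, 0, -0.009]
    - [0, 0, -0.014]
    - [0, 0, -0.019]
    - [0.001, 0, -0.024]
    - [0.001, 0, -0.029]
    - [0.001, 0, -0.034]
    - [0.001, 0, -0.039]
    - [0.002, 0, -0.044]
    - [0.002, 0, -0.049]
  dr:
    - [0, 0, 0]
    - [0, 0, 0]
    - [0, 0, 0]
    - [0, 0, 0]
    - [0, 0, 0]
    - [0, 0, 0]
    - [0, 0, 0]
    - [0, 0, 0]
    - [0, 0, 0]
    - [0, 0, 0]
  claw: [0, 0, 0, 0, 0, 0, 0, 0, 0, 0]

```text
time_s: 10.5
tcp_pos: [0.5698, -0.1595, 0.0821]
eef_rot: [180.0, 0.0, -79.0]
contact_force: [0.2, 2.1, 1.9]
gripper_width: 0.0004
gripper_force: 1.4
```

jog_arm:
  travel:
    - [0, 0, -0.005]
    - [0, 0, -0.01]
    - [0, 0, -0.015]
    - [-0.001, 0, -0.02]
    - [-0.002, 0, -0.025]
    - [-0.002, 0, -0.03]
    - [-0.003, 0, -0.034]
    - [-0.003, 0, -0.038]
    - [-0.004, 0, -0.042]
    - [-0.004, 0, -0.046]
  dr:
    - [0, 0, 0]
    - [0, 0, 0]
    - [0, 0, 0]
    - [0, 0, 0]
    - [0, 0, 0]
    - [0, 0, 0]
    - [0, 0, 0]
    - [0, 0, 0]
    - [0, 0, 0]
    - [0, 0, 0]
  claw: [0, 0, 0, 0, 0, 0, 0, 0, 0, 0]

```text
time_s: 11.75
tcp_pos: [0.5694, -0.1576, 0.1051]
eef_rot: [180.0, 0.0, -79.0]
contact_force: [-0.6, 2.5, 2.6]
gripper_width: 0.0005
gripper_force: 1.6
```

jog_arm:
  travel:
    - [0, 0, -0.003]
    - [0, 0, -0.006]
    - [0, 0, -0.009]
    - [-0.001, 0, -0.012]
    - [-0.001, 0, -0.015]
    - [-0.001, 0, -0.018]
    - [-0.001, 0, -0.021]
    - [-0.001, 0, -0.024]
    - [-0.001, 0, -0.027]
    - [-0.001, 0, -0.03]
  dr:
    - [0, 0, 0]
    - [0, 0, 0]
    - [0, 0, 0]
    - [0, 0, 0]
    - [0, 0, 0]
    - [0, 0, 0]
    - [0, 0, 0]
    - [0, 0, 0]
    - [0, 0, 0]
    - [0, 0, 0]
  claw: [0, 0, 0, 0, 0, 0, 0, 0, 0, 0]

```text
time_s: 13.0
tcp_pos: [0.5694, -0.1573, 0.1202]
eef_rot: [180.0, -0.0, -79.0]
contact_force: [-0.1, -0.5, 0.2]
gripper_width: 0.0004
gripper_force: 0.0
```

jog_arm:
  travel:
    - [0, 0, -0.01]
    - [0, 0, -0.04]
    - [0, 0, -0.08]
    - [0, 0, -0.13]
    - [0.06, 0, -0.18]
    - [0.14, 0.08, -0.22]
    - [0.24, 0.16, -0.24]
    - [0.34, 0.24, -0.24]
    - [0.42, 0.32, -0.24]
    - [0.46, 0.36, -0.24]
  dr:
    - [0, 0, 0]
    - [0, 0, 0]
    - [0, 0, 0]
    - [0, 0, 0]
    - [0, 0, 0]
    - [0, 0, 0]
    - [0, 0, 0]
    - [0, 0, 0]
    - [0, 0, 0]
    - [0, 0, 0]
  claw: [0, 0, 0, 0, 0, 0, 0, 0, 0, 0]

```text
time_s: 14.25
tcp_pos: [0.4347, -0.4197, 0.2414]
eef_rot: [-180.0, -0.1, -79.1]
contact_force: [-0.1, -0.2, -0.2]
gripper_width: 0.0003
gripper_force: 0.0
```

```bash
python3 look.py 5
```

```text
14.25 [ 0.4347 -0.4197  0.2414] [-0.14 -0.22 -0.23]
top sample_tube_1 [356. 171. 372. 211.] 0.82 [ 0.611 -0.035  0.022]
top sample_tube_1 [331. 173. 345. 215.] 0.75 [0.606 0.015 0.022]
top sample_tube_3 [356. 171. 372. 211.] 0.82 [ 0.611 -0.035  0.022]
top sample_tube_3 [331. 173. 345. 215.] 0.75 [0.606 0.015 0.022]
top flap_front [257. 168. 320. 240.] 0.61 [0.573 0.104 0.099]
top flap_front [319. 188. 454. 228.] 0.55 [ 0.579 -0.08   0.005]
top lever_pad [315. 191. 455. 231.] 0.55 [ 0.559 -0.065  0.092]
side sample_tube_1 [316. 247. 352. 255.] 0.63 [0.616 0.008 0.02 ]
side sample_tube_3 [316. 247. 352. 255.] 0.63 [0.616 0.008 0.02 ]
side flap_front [284. 196. 348. 235.] 0.89 [0.578 0.059 0.079]
side flap_front [281. 194. 361. 320.] 0.41 [0.588 0.003 0.008]
side lever_pad [292. 217. 321. 263.] 0.64 [0.557 0.041 0.029]
```

View pics/top5.png

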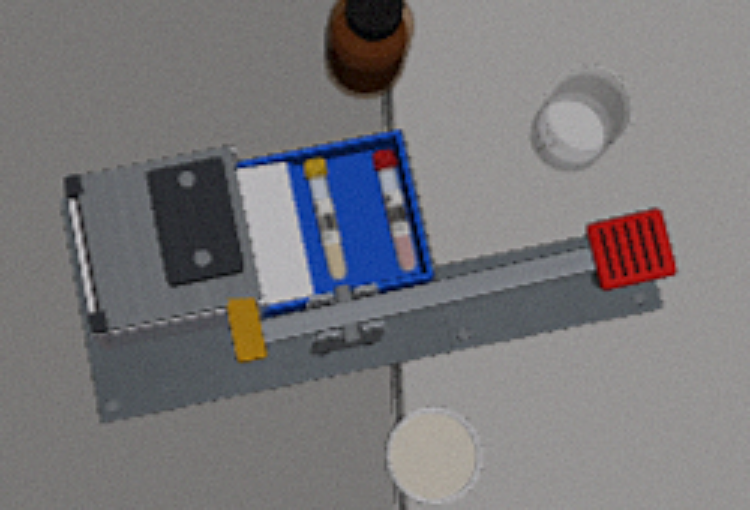

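View pics/side5.png

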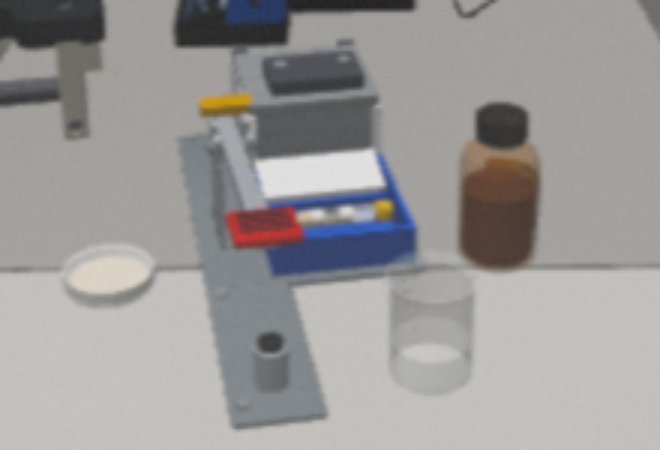

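Both tubes lie in the tray (crop (325,220) and (395,210)). The flap is shut, the lever is back at rest in its bearing, and the bystanders haven't moved. Handing in.

```bash
python3 -c "
from h import *
print(r.close_job())"
```

```text
the job is handed in; nothing more can be done
None
```

The job is handed in: both tubes are in the blue tray, the flap was let down slowly and is shut, the lever is free in its bearing, and the bottle, beaker and petri dish stand where they were.

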